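# Screwdrivers back into their fitted cradles

### The job

The three precision screwdrivers were left lying about on the bench. Put each one back into its own cradle in the grey tool tray, the one made to its length with the strip of its handle's colour, lying fully down in the V-rests with the handle at the end with the two wide rests. Leave the solder sucker and the side cutters where they lie.

Things in the scene. Friction and masses are not known exactly. Their poses are not given: they have to be found in the camera images.
- red_grip (a point): Loose screwdriver with red round handle, 146 mm long. Point: on its axis, mid-handle (17 mm thick, 75 mm long), 8.5 mm above the bench at the start; grasp here, across the handle. y runs along the driver from blade to butt: butt 38 mm along +y, end of the 4 mm blade 108 mm along -y. It can roll: its x and z may point anywhere round the axis.
- blue_grip (a point): Loose screwdriver with blue round handle, 181 mm long. Point: on its axis, mid-handle (21 mm thick, 85 mm long), 10.5 mm above the bench at the start; grasp here, across the handle. y runs along the driver from blade to butt: butt 44 mm along +y, end of the 4 mm blade 136 mm along -y. It can roll: its x and z may point anywhere round the axis.
- yellow_grip (a point): Loose screwdriver with yellow round handle, 116 mm long. Point: on its axis, mid-handle (14 mm thick, 60 mm long), 7 mm above the bench at the start; grasp here, across the handle. y runs along the driver from blade to butt: butt 31 mm along +y, end of the 4 mm blade 85 mm along -y. It can roll: its x and z may point anywhere round the axis.
- red_cradle: Fixed grey cradle in the tray, red floor strip, 169 x 42 mm (y, x), 66 mm from the next. Origin: underside centre, 3 mm above bench; z up, y to handle end. Two wide V rests, 30 mm high, 9 thick, 50 apart, carry the handle; finger room between. Narrow V for blade at -y end. End walls 26 high, 7 mm play each end. Seated driver: axis 24 mm up, handle point at x 0, y 35. V centres it from 8 mm off.
- blue_cradle: Fixed grey cradle in the tray, blue floor strip, 204 x 42 mm (y, x), 66 mm from the next. Origin: underside centre, 3 mm above bench; z up, y to handle end. Two wide V rests, 30 mm high, 9 thick, 50 apart, carry the handle; finger room between. Narrow V for blade at -y end. End walls 26 high, 7 mm play each end. Seated driver: axis 24 mm up, handle point at x 0, y 46. V centres it from 8 mm off.
- yellow_cradle: Fixed grey cradle in the tray, yellow floor strip, 139 x 42 mm (y, x), 66 mm from the next. Origin: underside centre, 3 mm above bench; z up, y to handle end. Two wide V rests, 30 mm high, 9 thick, 45 apart, carry the handle; finger room between. Narrow V for blade at -y end. End walls 26 high, 7 mm play each end. Seated driver: axis 24 mm up, handle point at x 0, y 27. V centres it from 8 mm off.
- tool_tray: Fixed flat grey tool tray, 206 x 210 mm (x, y), dark liner, rim 19 mm high, that holds the three cradles side by side along its x, in any order. Origin: centre of its underside on the bench; its y is that of the cradles and points roughly toward the robot.
- sucker: Bystander: blue solder sucker, 196 mm long, 21 mm thick, lying at the front left of the bench; it is no screwdriver and has no cradle. Origin under its middle.
- cutters: Bystander: small side cutters with yellow handles, 91 mm long, 48 mm wide, 10 mm high, at the front right of the bench; behind it stands a fixed vice, 75 mm tall. Origin under its middle.

How it is judged:
By the outcome, as a careful person would: the job done as asked, in the order asked, and still so for the second after the job is handed in, with the robot touching nothing.
It also fails if it takes over 90 s, if anything falls off the work surface, if the arm or the gripper's body presses on something with over 40 N, if the wrist force passes 120 N, or if a joint passes its speed limit or range.

### The arm

A 6-joint arm with a two-finger parallel gripper is mounted at the origin on a cart in front of the work surface, level with it; the furniture and walls round the work are solid. World frame = base frame: x ahead of the robot, y to its left, z up, the work surface at z = 0. Lengths are in m, angles in rad, forces in N, time in s.
With the tool pointing down it reaches from about 0.35 to 0.95 m from the base axis. Payload 17.4 kg.
Tool frame: the origin (TCP) lies between the finger pads; the fingertips stand 8 mm ahead of it and the grasp point (between the pads) lies 11 mm behind it; z points along the fingers, y is the line along which they close (so a half turn about z gives the same grasp; the last joint's range is limited). The gripper opens to 93 mm and grips with 3 to 60 N. Pads are 15 mm wide; open, the fingers measure 128 mm over their backs; the gripper's body (75 mm by 188 mm) begins 65 mm behind the grasp point.
Start: joints at [1.077, 0.116, 1.442, -0, 1.584, -0.038], TCP at [0.297, 0.606, 0.227] pointing down, gripper open.
Joint ranges: [-2.83, 2.83], [-0.83, 2.19], [0.07, 2.5], [-1.14, 4.28], [0.01, 3], [-2.97, 2.97]. Speed limits (rad/s): [1.89, 1.89, 2.22, 3.14, 3.14, 3.14].

### API

Orientations are given as a rotation vector (axis times angle).
In Python, from workcell import manip gives the robot as it stands. Calls block until the motion is done:
- manip.reach(position, orientation): joint-space move of the TCP to a pose.
- manip.move_l(position, orientation=None, velocity=0.15, force_limit=None): straight line of the TCP; orientation=None keeps the orientation; velocity is the mean speed in m/s. With force_limit (N) it stops when the force on the tool has changed by that much, and returns True; else False.
- manip.move_j(angles): joint-space move.
- manip.let_go() and manip.grasp(effort=None): open the fingers fully, or close them until they stop; effort is the grip in N (None keeps the last).
- manip.pause(seconds).
- manip.ik(position, orientation): joint angles nearest the present ones, or None.
- manip.state(): the state.
- manip.capture(name): name is "side" or "top" or "wrist"; returns a dict with "image" (400x640x3 uint8, red, green, blue), "vertical_fov" (degrees; the focal length in pixels is half the picture's height over the tangent of half this angle, whatever the lens; pixels are square), "cx", "cy" (the principal point, pixels), "camera_from_world" (4x4, takes a point from world to camera coordinates). Camera axes: x right, y up, looking along -z (the intrinsics and any distortion apply to the point x, -y, -z); pixel columns grow to the right and rows downward; lengths in m; the calibration is good to about 2 mm. The wrist camera is an equidistant fisheye: a pixel r from the principal point sees the ray r / f radians off the axis. A picture is of the moment at which its call begins. There is no depth.
A pose or a line that the arm cannot do raises manip.PlanningError and nothing moves.
- manip.close_job(): hands the job in; it is judged then, once.
The state is a dict: "time": time; "q": joint angles; "qd": joint speeds; "joint_torque": joint torques, N m; "tcp_pos": TCP position; "tcp_rot": TCP orientation; "contact_force": force on the tool from outside, world axes, zero at the start; "ft_torque": the same for the moment, N m; "grip_width": finger opening in m; "grasp_force": force on a finger pad.
Only numpy, scipy, OpenCV 4.12 (cv2) and the standard library are available. Lean on these libraries where they do the work, as an engineer would, in place of code of your own. Each camera call takes 0.05 s, during which the arm holds its last target. There are 200 camera calls.

## Working session

There is one attempt and no reset: what is moved stays moved. The work goes in short steps, each a Python script; the robot and the scene stay as the last script left them, time stands still between calls to the robot, and variables do not carry over. Pictures are saved under pics/ and viewed, at most 14 in all, crops included, and the job is handed in when it is done.

```bash
mkdir -p pics
cat > h.py <<'E'
import numpy as np, cv2
from scipy.spatial.transform import Rotation as R
from workcell import manip
def shot(n,f=None):
    c=manip.capture(n)
    if f: cv2.imwrite('pics/'+f,cv2.cvtColor(c['image'],cv2.COLOR_RGB2BGR))
    return c
def cast(c,uv,z,fish=False):
    uv=np.atleast_2d(np.float64(uv)); f=200/np.tan(np.radians(c['vertical_fov']/2))
    d=(uv-[c['cx'],c['cy']])/f
    if fish:
        r=np.linalg.norm(d,axis=1,keepdims=True)+1e-12; s=np.sin(r)/r
        ray=np.hstack([d[:,:1]*s,-d[:,1:]*s,-np.cos(r)])
    else: ray=np.hstack([d[:,:1],-d[:,1:],-np.ones((len(d),1))])
    M=np.array(c['camera_from_world']); Rt=M[:3,:3].T; o=-Rt@M[:3,3]
    w=ray@Rt.T
    return o+w*((z-o[2])/w[:,2:3])
E
python3 - <<'E'
from h import *
for n in('top','side'):
    c=shot(n,n+'0.png'); M=np.array(c['camera_from_world']); print(n,-M[:3,:3].T@M[:3,3],c['vertical_fov'],c['cx'],c['cy'])
print(manip.state())
E
```

```text
top [ 0.31384883 -0.02441264  1.17463612] 54.04428027510582 321.9260595718061 198.40249707520564
side [ 0.42969293 -0.7799517   0.70332495] 56.36276639123137 314.03690473327504 196.41749892112594
{'time': 0.1, 'q': array([ 1.07720231e+00,  1.16407440e-01,  1.44217948e+00,  8.36367275e-06,
        1.58399833e+00, -3.78312556e-02]), 'qd': array([ 0.00042523, -0.00154309, -0.00334168,  0.00029936,  0.00012111,
        0.00014062]), 'joint_torque': array([ 1.91546133e-03, -7.22891593e+01, -6.23866081e+01,  7.81382597e-02,
        2.26651586e-02, -1.36287808e-04]), 'tcp_pos': array([0.29704322, 0.60593709, 0.22601141]), 'tcp_rot': array([-7.09669385e-01, -3.06011162e+00,  1.50087053e-03]), 'contact_force': array([-0.41926726,  0.2756433 , -0.51951302]), 'ft_torque': array([-0.03613424, -0.04301196, -0.0126999 ]), 'grasp_force': 0.0, 'grip_width': 0.09260629449856879}
```

View pics/top0.png

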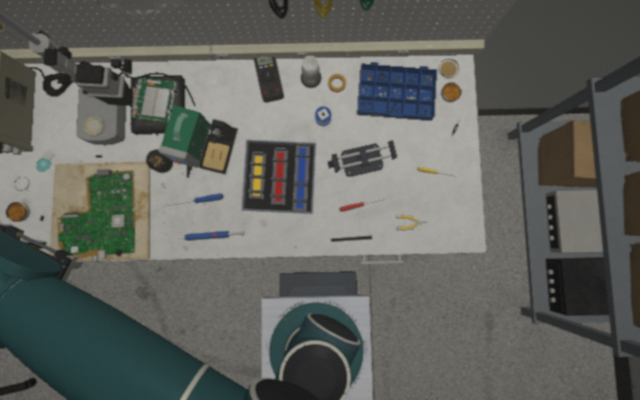

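View pics/side0.png

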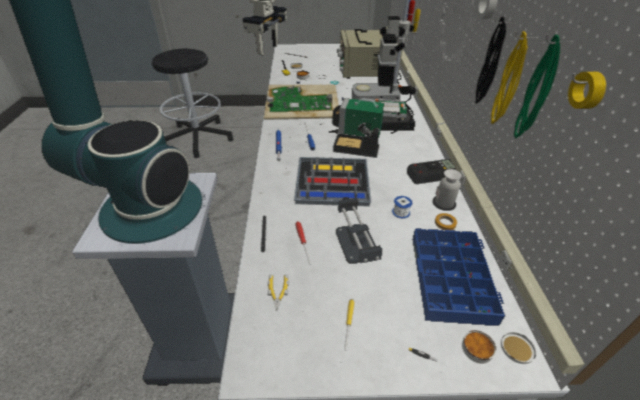

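The top view shows the blue driver at (208,198), red at (352,207), yellow at (428,170). The tray is at (279,177), with the cradles yellow, red, blue from left to right. The sucker is at (212,236) and the cutters at (410,222). The vice, near (362,158), stands beyond the red driver's blade.

```bash
cat >> h.py <<'E'
HUE={'red':((0,8),(172,180)),'yellow':((18,34),),'blue':((105,125),)}
def mask(c,col,smin=120,vmin=60):
    h=cv2.cvtColor(c['image'],cv2.COLOR_RGB2HSV)
    return sum(cv2.inRange(h,(a,smin,vmin),(b,255,255)) for a,b in HUE[col])
def blobs(c,col,z,fish=False,amin=20,**k):
    "list of (area px, pixel centre, world centre, length, width, axis angle) by projecting contour to plane z"
    out=[]
    for ct in cv2.findContours(mask(c,col,**k),cv2.RETR_EXTERNAL,cv2.CHAIN_APPROX_NONE)[0]:
        if cv2.contourArea(ct)<amin: continue
        p=cast(c,ct[:,0],z,fish)[:,:2]
        (cen,(w,h),a)=cv2.minAreaRect((p*1000).astype(np.float32))
        if w<h: w,h,a=h,w,a+90
        out.append((cv2.contourArea(ct),ct[:,0].mean(0).round(),np.array(cen)/1000,w,h,a))
    return out
E
python3 - <<'E'
from h import *
c=shot('top')
for col in HUE:
    for b in blobs(c,col,.008,amin=12): 
        if .1<b[2][0]<.9 and abs(b[2][1])<.6: print(col,b[0],b[1],b[2].round(3),*np.round(b[3:],1))
print(cast(c,[[247,141],[315,143],[311,213],[243,211]],.019))
E
```

```text
red 45.0 [352. 206.] [ 0.414 -0.114] 65.3 9.4 102.8
red 13.5 [278. 199.] [0.439 0.106] 18.0 9.0 88.7
red 73.5 [278. 187.] [0.475 0.105] 39.5 18.0 179.3
red 89.5 [279. 170.] [0.53 0.1 ] 45.9 21.1 178.7
red 30.0 [280. 155.] [0.574 0.098] 18.6 18.2 179.3
yellow 76.5 [256. 184.] [0.487 0.17 ] 36.6 21.1 179.7
yellow 28.0 [428. 170.] [ 0.518 -0.346] 52.3 8.4 77.2
yellow 59.5 [257. 170.] [0.53  0.167] 30.7 21.1 179.7
yellow 37.5 [258. 159.] [0.562 0.163] 21.6 21.2 179.8
yellow 187.5 [337.  82.] [ 0.799 -0.079] 48.2 46.4 178.7
blue 62.5 [198. 236.] [0.336 0.344] 71.3 10.6 93.5
blue 24.5 [222. 234.] [0.34  0.274] 26.7 11.2 98.2
blue 20.0 [300. 205.] [0.421 0.042] 15.0 12.0 88.7
blue 55.5 [208. 198.] [0.449 0.314] 75.5 10.5 98.3
blue 68.5 [300. 192.] [0.459 0.04 ] 39.3 18.0 179.0
blue 133.5 [301. 170.] [0.529 0.035] 76.9 19.3 176.2
blue 24.0 [302. 150.] [0.587 0.03 ] 15.5 15.2 179.0
blue 2626.5 [396.  89.] [ 0.768 -0.263] 225.5 160.5 83.9
[[ 0.61722086  0.19605892  0.019     ]
 [ 0.60637657 -0.0085954   0.019     ]
 [ 0.39563144  0.00757504  0.019     ]
 [ 0.40610315  0.20832548  0.019     ]]
```

```bash
cat >> h.py <<'E'
def down(yaw): # tool z down, tool x along world yaw
    return (R.from_euler('z',yaw)*R.from_euler('x',np.pi)).as_rotvec()
E
python3 - <<'E'
from h import *
print(manip.state()['tcp_rot'], R.from_rotvec(manip.state()['tcp_rot']).as_matrix().round(2))
q=manip.state()['q']
for n,p in dict(blue=(.449,.314),tray=(.50,.10),red=(.414,-.114),yellow=(.518,-.346)).items():
    # choose yaw nearest current wrist
    manip.reach([p[0]-.03,p[1],.25],down(np.pi))
    c=shot('wrist','w_%s.png'%n); M=np.array(c['camera_from_world']); print(n,(-M[:3,:3].T@M[:3,3]).round(3),c['vertical_fov'],manip.state()['q'].round(2),manip.state()['time'])
    for col in ([n] if n!='tray' else HUE):
        z=dict(blue=.0105,red=.0085,yellow=.007,tray=.005)[n]
        for b in blobs(c,col,z,True,amin=60):
            if np.hypot(*(b[2]-p))<.13: print(col,b[0],b[1],b[2].round(4),*np.round(b[3:],1))
E
```

```text
[-7.09764657e-01 -3.06010695e+00  1.40816841e-03] [[-0.9   0.44 -0.  ]
 [ 0.44  0.9  -0.  ]
 [ 0.   -0.   -1.  ]]
blue [0.341 0.314 0.408] 65.70646984690485 [ 0.6  -0.22  1.73  0.    1.63 -0.98] 1.4083
blue 363.5 [315. 194.] [0.4517 0.3121] 84.7 11.7 98.4
blue 938.0 [318. 109.] [0.3388 0.316 ] 129.1 15.3 93.5
tray [0.392 0.1   0.408] 65.70646984690485 [ 0.16 -0.32  1.81  0.    1.65 -1.41] 2.3417
red 134.5 [314. 244.] [0.5761 0.0956] 21.5 17.3 90.1
red 486.0 [316. 213.] [0.5316 0.0994] 49.0 22.3 175.9
red 455.0 [319. 174.] [0.4764 0.1029] 40.3 22.4 176.7
red 115.5 [321. 147.] [0.4407 0.1057] 20.9 10.6 90.1
yellow 149.0 [361. 236.] [0.5661 0.1634] 22.4 19.0 84.6
yellow 264.5 [364. 214.] [0.5321 0.1656] 27.8 23.0 176.9
yellow 371.5 [368. 183.] [0.4885 0.169 ] 35.4 23.0 177.3
yellow 67.0 [370. 160.] [0.4581 0.1709] 21.8 6.8 90.9
blue 106.0 [267. 252.] [0.5906 0.0286] 19.3 16.4 86.9
blue 746.0 [268. 211.] [0.5298 0.0332] 78.8 21.2 176.8
blue 436.0 [270. 162.] [0.4605 0.038 ] 40.5 21.5 178.0
blue 180.0 [271. 133.] [0.4218 0.0404] 21.2 15.9 88.7
red [ 0.307 -0.114  0.408] 65.70646984690485 [-0.35 -0.51  1.94  0.    1.71 -1.92] 3.3083
red 501.5 [316. 191.] [ 0.4143 -0.1149] 75.0 16.0 101.7
yellow [ 0.411 -0.345  0.408] 65.70646984690485 [-0.66 -0.06  1.58  0.    1.62 -2.23] 4.3583
yellow 320.5 [316. 192.] [ 0.5195 -0.3469] 59.4 12.9 80.0
```

```bash
cd pics; python3 -c "
import cv2,numpy as np
I=[cv2.resize(cv2.imread('w_%s.png'%n),(400,250),interpolation=cv2.INTER_AREA) for n in('blue','tray','red','yellow')]
cv2.imwrite('m.png',np.vstack([np.hstack(I[:2]),np.hstack(I[2:])]))"
```

```text
(no output)
```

View pics/m.png

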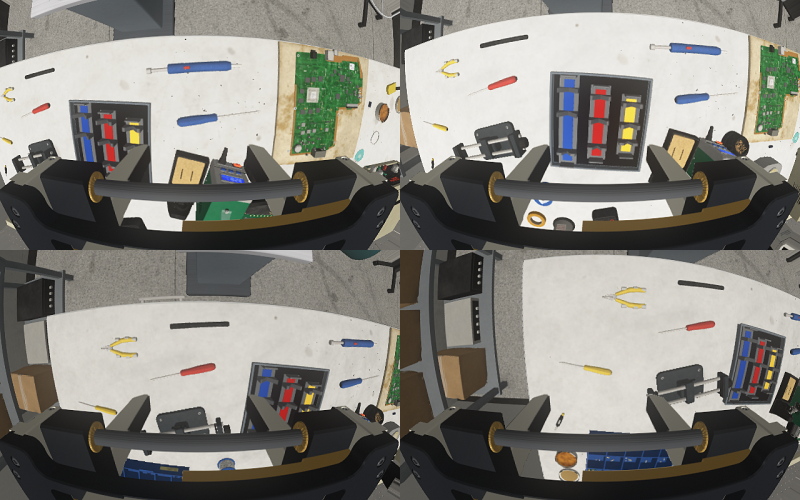

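View pics/w_tray.png

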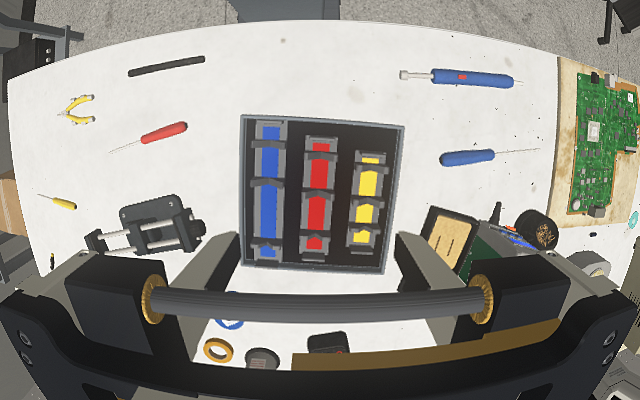

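The wrist views give handle lengths of 75, 85 and 59 mm, which agree with the sizes given. The solder station lies close behind the blue driver, so I'll check the clearance there before grasping.

View pics/w_blue.png

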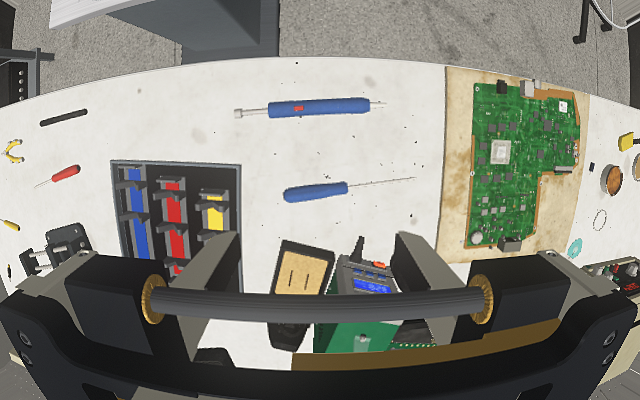

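The blue driver lies at (315,192) with its blade to the right. The sponge stand's near edge runs from about (283,238) to (335,248), and the station's front starts at (342,255). I'll place red first, because both its neighbouring cradles are still empty, and cast the stand corners in the same script.

```bash
cat >> h.py <<'E'
D=np.array([-.998,.061,0]); D/=np.linalg.norm(D)       # tray y (to handle end)
N=np.array([.061,.998,0]); N/=np.linalg.norm(N)        # toward yellow side
O=.004                                                  # axis ahead of TCP
def pick(xy,r,yaw,effort=30):
    p=np.r_[xy,r+O]; rot=down(yaw)
    manip.reach(p+[0,0,.14],rot); manip.move_l(p+[0,0,.03],rot,velocity=.25)
    print('down hit',manip.move_l(p,rot,velocity=.06,force_limit=12))
    manip.grasp(effort); s=manip.state(); print('grip',s['grip_width'],s['grasp_force'],s['tcp_pos'].round(4))
    manip.move_l(p+[0,0,.14],velocity=.2); print('held',manip.state()['grip_width'])
def place(xy,yaw,tilt=0,off=0,zrel=.033):
    rot=R.from_rotvec(D*np.radians(tilt))*R.from_rotvec(down(yaw)); zt=rot.as_matrix()[:,2]
    p=np.r_[xy,zrel]+N*off-O*zt; rv=rot.as_rotvec()
    manip.reach(p+[0,0,.11],rv); manip.move_l(p+[0,0,.03],rv,velocity=.2)
    print('hit',manip.move_l(p,rv,velocity=.05,force_limit=15)); s=manip.state()
    print(s['tcp_pos']-p,s['contact_force'],s['grip_width']); manip.let_go(); manip.pause(.3)
    manip.move_l(p+[0,0,.2],velocity=.25); print(manip.state()['time'])
YT=np.radians(176.5)
E
python3 - <<'E'
from h import *
manip.reach([.452-.03,.314,.25],down(np.pi)); c=shot('wrist')
for z in (.0,.03,.06): print(z,cast(c,[[283,238],[335,248],[342,262],[358,240]],z,True)[:,:2].round(3).tolist())
pick([.4143,-.1149],.0085,np.radians(101.7))
place([.475,.103],YT)
shot('wrist','red_done.png')
E
```

```text
0.0 [[0.524, 0.264], [0.54, 0.339], [0.563, 0.35], [0.527, 0.372]]
0.03 [[0.511, 0.268], [0.525, 0.337], [0.547, 0.347], [0.514, 0.368]]
0.06 [[0.498, 0.271], [0.511, 0.335], [0.531, 0.345], [0.5, 0.364]]
down hit False
grip 0.016141646233556014 29.977346062660217 [ 0.4143 -0.1149  0.0125]
held 0.016134298750755456
hit False
[8.36375109e-05 2.09762478e-05 9.75221041e-05] [-0.47482466 -0.13047878 -0.4400444 ] 0.01583920650198935
16.4
```

View pics/red_done.png

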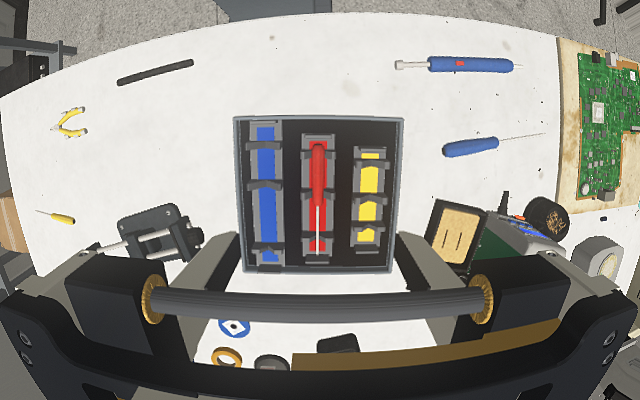

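Red is seated in its cradle, handle between the wide rests at (318,170), blade at (318,230). Yellow is next. I'll also triangulate the spike on the station, at (358,238) and (497,203) in the two views, and its front edge.

Run:
```python
from h import *
manip.reach([.422,.314,.25],down(np.pi)); a=shot('wrist'); manip.reach([.47,.1,.25],down(np.pi)); b=shot('wrist')
def tri(u,v):
    P=[];
    for c,x in((a,u),(b,v)):
        p0=cast(c,x,0,True)[0];p1=cast(c,x,.1,True)[0]; P+=[(p0,p1-p0)]
    (p,d),(q,e)=P; s,t=np.linalg.lstsq(np.c_[d,-e],q-p,rcond=None)[0]; return (p+s*d).round(3),(q+t*e).round(3)
print('spike',tri([358,238],[497,203])); print('stand corner',tri([283,238],[430,205]))
pick([.5195,-.3469],.007,np.radians(80))
place([.487,.169],YT,tilt=6,off=.003)
shot('wrist','yel_done.png')
```

```text
spike (array([0.516, 0.369, 0.018]), array([0.514, 0.369, 0.017]))
stand corner (array([0.523, 0.264, 0.   ]), array([ 0.522,  0.264, -0.   ]))
down hit False
grip 0.012874725021526959 29.898275434970856 [ 0.5195 -0.3469  0.0109]
held 0.013147565783699959
hit False
[8.02229623e-05 1.54696381e-05 1.06048055e-04] [ 0.06106527  1.08925661 -0.80474921] 0.01303172797463616
29.0667
```

View pics/yel_done.png

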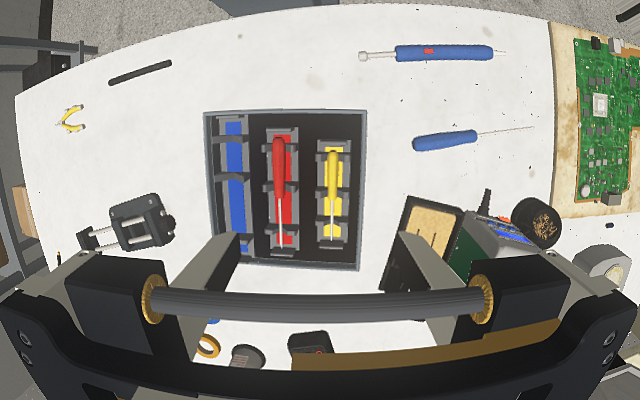

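Yellow is seated at (333,190). The station's spike is only 18 mm high and the stand corner is clear of the fingers, so I'll go ahead with blue.

Run:
```python
from h import *
pick([.4517,.3121],.0105,np.radians(98.4))
place([.460,.038],np.radians(-3.5),tilt=-6,off=-.003)
manip.reach([.45,.1,.25],down(np.pi))
c=shot('wrist','blue_done.png'); print(manip.state()['time'])
im=cv2.imread('pics/blue_done.png')[90:290,180:440]; cv2.imwrite('pics/crop.png',cv2.resize(im,None,fx=3,fy=3))
shot('side','side_end.png'); im=cv2.imread('pics/side_end.png')[120:300,240:400]; cv2.imwrite('pics/crop2.png',cv2.resize(im,None,fx=3,fy=3))
```

```text
down hit False
grip 0.020474222554415028 29.998583793640137 [0.4517 0.3121 0.0145]
held 0.020068646750657095
hit False
[ 7.71831947e-05 -6.15452922e-06  1.14587474e-04] [-0.21511007  0.01990289 -0.56926437] 0.019911388502407187
38.6167
41.2
```

View pics/crop.png

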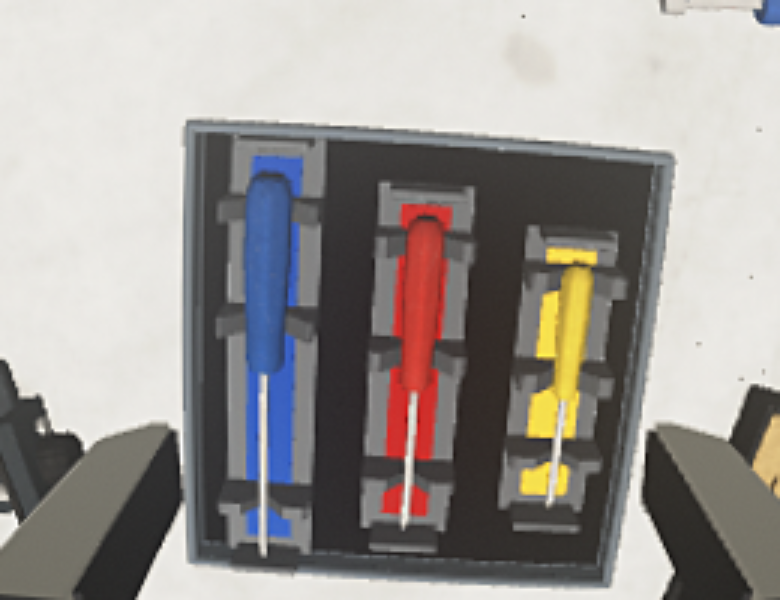

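View pics/crop2.png

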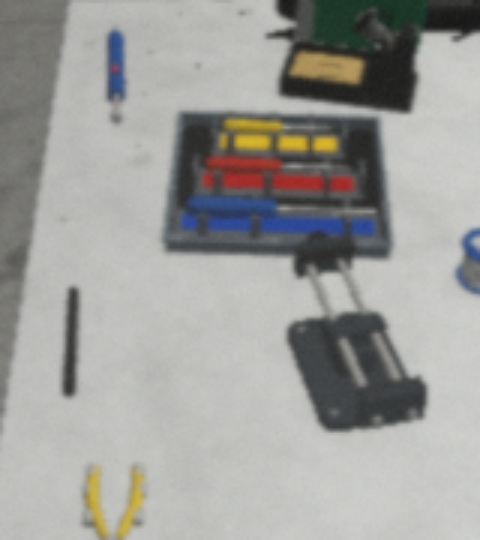

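Red and yellow look right. The blue blade's tip, at crop (264,553), looks close to the far end wall, so I'll measure where each driver lies along its cradle.

Run:
```python
from h import *
for t in ('blue',):
    manip.reach([.55,.05,.25],down(np.pi)); c=shot('wrist','b2.png')
    M=np.array(c['camera_from_world']); print((-M[:3,:3].T@M[:3,3]).round(3))
    f=200/np.tan(np.radians(c['vertical_fov']/2))
    def proj(p):
        v=M[:3,:3]@p+M[:3,3]; th=np.arctan2(np.hypot(v[0],v[1]),-v[2]); d=np.array([v[0],-v[1]])/np.hypot(v[0],v[1]); return [c['cx'],c['cy']]+f*th*d
    print('expected butt,tip', [proj(np.r_[.46,.038,.027]+D*k) for k in (.044,-.136)])
    im=cv2.imread('pics/b2.png'); u,v=proj(np.array([.53,.035,.027])).astype(int); print(u,v)
    cv2.imwrite('pics/b2c.png',cv2.resize(im[v-75:v+75,u-60:u+60],None,fx=4,fy=4))
```

```text
[0.473 0.049 0.407]
expected butt,tip [array([309.93969655,  64.57974933]), array([301.98107817, 207.20660366])]
305 156
```

View pics/b2c.png

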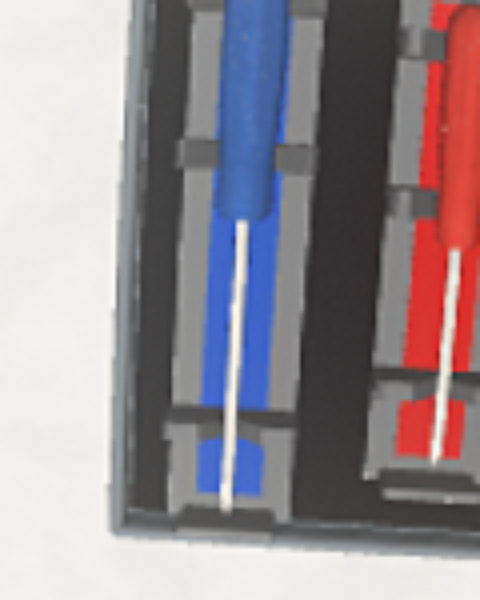

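The blue blade lies in its narrow V. Its tip, at crop (226,510), is about 6 mm short of the end wall's top edge at row 530, and under 2 mm from where it should be. All three are seated.

```bash
python3 -c "
from h import *
print(manip.state()['time'],manip.close_job())"
```

```text
the job is handed in; nothing more can be done
41.825 None
```

The red, yellow and blue screwdrivers are each lying in their own cradles with the handles at the wide-rest end, the sucker and cutters were not touched, and I handed the job in at 41.8 s; no verdict came back.

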